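Load the thread rack and cap it

ROBOT

A 7-joint arm with a two-finger parallel gripper is mounted at the origin on the work surface. World frame = base frame: x ahead of the robot, y to its left, z up, the work surface at z = 0. Lengths are in m, angles in degrees, forces in N, time in s.
With the tool pointing down it reaches from about 0.4 to 0.85 m from the base axis. Payload 4.5 kg.
Tool frame: the origin (TCP) lies between the finger pads; the fingertips stand 17 mm ahead of it and the grasp point (between the pads) lies 2 mm behind it; z points along the fingers, y is the line along which they close (so a half turn about z gives the same grasp; the last joint's range is limited). The gripper opens to 88 mm and grips with 3 to 60 N. Pads are 18 mm wide; open, the fingers measure 123 mm over their backs; the gripper's body (75 mm by 187 mm) begins 45 mm behind the grasp point.
Start: joints at [-61.891, 39.483, -11.15, 89.685, 9.013, 51.709, -12.324], TCP at [0.276, 0.561, 0.256] pointing down, gripper open.
Joint ranges: [-172.22, 172.22], [-26.19, 119.32], [-84.43, 86.54], [7.71, 146.69], [-57.33, 237.33], [2.42, 119.75], [-152.13, 152.13]. Speed limits (degrees/s): [147.25, 147.25, 180, 180, 180, 180, 180].

INTERFACE

Orientations are given as a 3x3 rotation matrix whose columns are the frame's x, y, z axes.
In Python, from plant import manip gives the robot as it stands.
- The arm moves only by the tool drive_tool, never from a script. Its argument "moves" is text: rows parted by semicolons, each of 5 numbers parted by spaces: the finger opening in mm, from 0 to 88.1, then the shift along the tool's x, y, z in units of 25 mm (1.0 is 25 mm), then the turn about the tool's z in units of 8 degrees (1.0 is 8 degrees). In form: hand x y z yaw; .... A call has 1 to 5 rows; each row shifts and turns the commanded pose from where the row before left it, along the tool's axes as they then stand; what a row does not reach is not made up. A row lasts 1/8 s, in which the tool goes at most 62.5 mm and 10.7 degrees, less where a joint would pass 70% of its speed; a pose out of reach is approached as far as the arm can. A call is refused whole if a number of a shift passes 1 or a number of a turn 1, either way. A call with a gripper value outside its range is refused whole. The fingers move at their own pace and stop on an object; "newtons" is the grip in N (left out, the last holds). Time passes only in rows, so rows that do not move let the fingers close. It gives the time, the measured TCP pose, the force, the opening and the grip force at its end, in the units of the state.
- manip.state(): the state, without advancing time (a new reading comes with each control period).
- manip.snapshot(name): name is "side" or "top"; returns a dict with "color" (400x640x3 uint8, red, green, blue), "fovy" (degrees; the focal length in pixels is half the picture's height over the tangent of half this angle, whatever the lens; pixels are square), "cx", "cy" (the principal point, pixels), "distortion" ([k1, k2, p1, p2, k3] as OpenCV has them; the pictures are not rectified), "extrinsics" (4x4, takes a point from world to camera coordinates). Camera axes: x right, y up, looking along -z (the intrinsics and any distortion apply to the point x, -y, -z); pixel columns grow to the right and rows downward; lengths in m; the calibration is good to about 2 mm. A picture is of the moment at which its call begins. There is no depth.
- manip.hand_in(): hands the job in; it is judged then, once.
The state is a dict: "time": time; "qpos": joint angles; "joint_vel": joint speeds; "tau": joint torques, N m; "eef_pos": TCP position; "orientation": TCP orientation; "force": force on the tool from outside, world axes, zero at the start; "ft_torque": the same for the moment, N m; "finger_gap": finger opening in m; "grasp_force": force on a finger pad.
Only numpy, scipy, OpenCV 4.12 (cv2) and the standard library are available. Lean on these libraries where they do the work, as an engineer would, in place of code of your own. Each camera call takes 0.05 s, during which the arm holds its last target. There are 200 camera calls.

TASK

Load the thread rack: slide the green spool along the rod and press it home against the rubber-faced black collar, then the white spool against the green one, then push the red cap, mouth first, onto the rod end until it presses the whole row tight. Give each part a short, steady push of about 10 newtons at its end stop (never over 20: the rubber gets damaged) and leave the row without play. The collar's place on the rod changes and must be felt; leave the orange spool lying in its trough.

Things in the scene. Friction and masses are not known exactly. Their poses are not given: they have to be found in the camera images.
- rack: Grey steel thread rack fixed to the table: foot 110 x 75 mm, 36 mm wide upright 134 mm high, a level steel rod of 10 mm diameter along its own -y, and the stop collar on that rod. Origin on the table below the rod's root, z up; rod axis 120 mm above it. Full diameter to y = -140 mm, then a cone to the tip at y = -144 mm. Place and heading vary between episodes.
- rod_tip (a point): Tip of the rod, on its axis, at the end of the 4 mm long cone; axes as the rack's, so the rod runs from here towards +y.
- shoe (a point): Brass spring shoe on top of the rod, 3 mm wide, from 5 to 17 mm behind the rod's tip; this point is its top, 7.3 mm above the rod axis and 14 mm behind the tip. It has a ramp towards the tip and sinks when pressed. It rubs in the cap's hole, so the cap goes on against a resistance of roughly 2 to 7 N and stays put. The spools' wider holes pass over it almost freely.
- trough: Wooden trough fixed to the table, 62 x 302 mm, length along its own y; origin on the table under its middle. Three spools and the cap lie in it end to end in shuffled order, 15 to 42 mm apart, axes along the trough's y and 45 mm above the table. The rails that carry them are 28.6 mm high and 31 mm wide over all: fingers can reach beside the things down to 29 mm above the table.
- spool_green: Green thread spool, 40 mm long, 60 g: end flanges 40 mm in diameter and 3 mm thick, 32 mm diameter between them, through hole 18 mm in diameter. Origin at its centre, y along its axis (either end may go first). Its x and z turn as it rolls: take the heading from the trough. Let go on the rod, it drops 4 mm and hangs.
- spool_white: White thread spool, same shape and frame as the green one.
- spool_orange: Orange thread spool, same shape and frame; a spare, to be left lying in the trough.
- cap: Red plastic end cap, a cylinder 40 mm in diameter and 46 mm long, 70 g. Origin at its centre, y along its axis, open mouth at y = +23 mm, closed end at -23 mm. In the trough the mouth looks to the trough's +y, the way it goes on the rod. Blind hole: 16 mm diameter for the first 3 mm, then 11.8 mm diameter to 41 mm deep.
- collar_span (a point): A fixed point on the rod axis, 36 mm along the rack's -y from its origin: the middle of the collar's possible places. The black collar (28 mm diameter) is clamped somewhere near it; its rubber face looks to the rod's tip and lies within 10 mm either side of this point, unmeasured: find it by contact. The face gives about 1 mm per 5 N and springs back.
Not all that is in view belongs to the job. Leave any blue or yellow look-alike of the spool_orange alone.

How it is judged:
By the outcome, as a careful person would: the job done as asked, in the order asked, and still so for the second after the job is handed in, with the robot touching nothing.
It also fails if it takes over 67 s, if anything falls off the work surface, if the arm or the gripper's body presses on something with over 40 N, if the wrist force passes 120 N, or if a joint passes its speed limit or range.

## Working session

There is one attempt and no reset: what is moved stays moved. The work goes in short steps, Python scripts to look and compute and a tool call to move; the robot and the scene stay as the last step left them, time stands still between calls to the robot, and variables do not carry over. Pictures are saved under pics/ and viewed, at most 10 in all, crops included, and the job is handed in when it is done.

Besides the shell and the picture viewer there is one more tool, called after "Request:" by a JSON object that holds its "method" and its "body", one argument or row to a line. drive_tool: Moves the arm, as the interface text tells. Its arguments: {"type":"object","properties":{"moves":{"type":"string"},"newtons":{"type":"number"}},"required":["moves"]}

```bash
mkdir -p pics; ls
cat > h.py <<'E'
import numpy as np, cv2
from plant import manip
def snap(n,fn=None):
    s=manip.snapshot(n)
    if fn: cv2.imwrite('pics/'+fn,s['color'][:,:,::-1])
    return s
def K(s):
    f=200/np.tan(np.radians(s['fovy'])/2)
    return np.array([[f,0,s['cx']],[0,f,s['cy']],[0,0,1.]])
def proj(s,P):
    P=np.atleast_2d(P).astype(float);E=np.array(s['extrinsics'])
    c=P@E[:3,:3].T+E[:3,3]; c=c*[1,-1,-1]
    return cv2.projectPoints(c,np.zeros(3),np.zeros(3),K(s),np.array(s['distortion'],float))[0][:,0]
def ray(s,uv):
    E=np.array(s['extrinsics']);n=cv2.undistortPoints(np.array(uv,float).reshape(-1,1,2),K(s),np.array(s['distortion'],float))[:,0]
    d=np.c_[n[:,0],-n[:,1],-np.ones(len(n))]@E[:3,:3]
    return -E[:3,:3].T@E[:3,3],d
def atz(s,uv,z):
    o,d=ray(s,uv); return o+d*((z-o[2])/d[:,2])[:,None]
E
python3 - <<'E'
from h import *
for n in('top','side'):
    s=snap(n,n+'0.png');E=np.array(s['extrinsics']);print(n,s['fovy'],s['cx'],s['cy'],s['distortion'],-E[:3,:3].T@E[:3,3],-E[2,:3])
st=manip.state();print(st)
E
```

```text
pics
top 44.52790324267711 322.0479094776971 201.35848193346084 [0.03864798 0.         0.         0.         0.        ] [ 0.36611274 -0.01710186  1.23226574] [ 0.15267724  0.0170149  -0.98812962]
side 43.295328872738295 317.6428465835926 195.68176587638627 [0.05264835 0.         0.         0.         0.        ] [-0.00107532 -0.58892728  0.76926941] [ 0.51349609  0.54959201 -0.65899195]
{'time': 0.1, 'qpos': array([-61.8895123 ,  39.52463296, -11.14526142,  89.7376446 ,
         9.01256109,  51.70952245, -12.32341149]), 'joint_vel': array([-0.07675508, -0.07614899,  0.01353692, -0.18403335,  0.00269128,
       -0.00523069,  0.04828071]), 'tau': array([-2.80351043e-03, -5.28498781e+01, -1.27159473e+00, -1.53837240e+01,
       -5.26289782e-02,  2.04850090e-03,  5.37829169e-05]), 'eef_pos': array([0.27549054, 0.5604236 , 0.25503694]), 'orientation': array([[-8.97499117e-01,  4.41015867e-01, -5.83848714e-04],
       [ 4.41016237e-01,  8.97497940e-01, -1.45835016e-03],
       [-1.19152541e-04, -1.56635474e-03, -9.99998766e-01]]), 'force': array([-0.63848965, -0.45557515, -0.14226275]), 'ft_torque': array([-0.00456722, -0.00416355,  0.02413829]), 'grasp_force': 0.0, 'finger_gap': 0.08826058723588034}
```

View pics/top0.png

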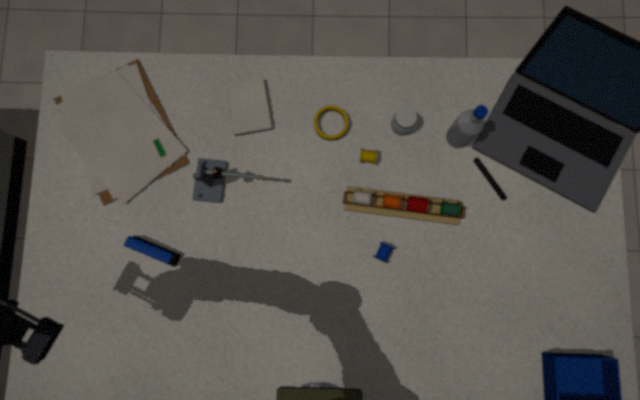

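View pics/side0.png

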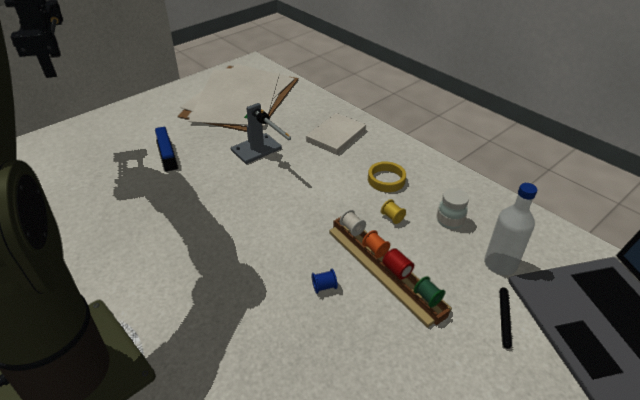

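Left to right in the top picture: white spool (362,198), orange spool (393,202), red cap (418,205) and green spool (451,209). All lie in the trough and fit the description. Outside it are the look-alikes, yellow (369,156) and blue (385,252), which I leave alone. The rack is at (210,180), with its rod pointing right. One enlarged composite will confirm this.

Run:
```python
from h import *
t=cv2.imread('pics/top0.png');s=cv2.imread('pics/side0.png')
def c(i,x,y,w,h): return cv2.resize(i[y:y+h,x:x+w],(400,300),interpolation=cv2.INTER_CUBIC)
a=np.vstack([np.hstack([c(t,335,150,140,105),c(t,180,128,120,90)]),np.hstack([c(s,315,195,160,120) if 0 else c(s,320,200,160,120),c(s,215,85,100,75)])])
cv2.imwrite('pics/crop1.png',np.clip(a*1.5,0,255).astype(np.uint8))
```

```text
(no output)
```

View pics/crop1.png

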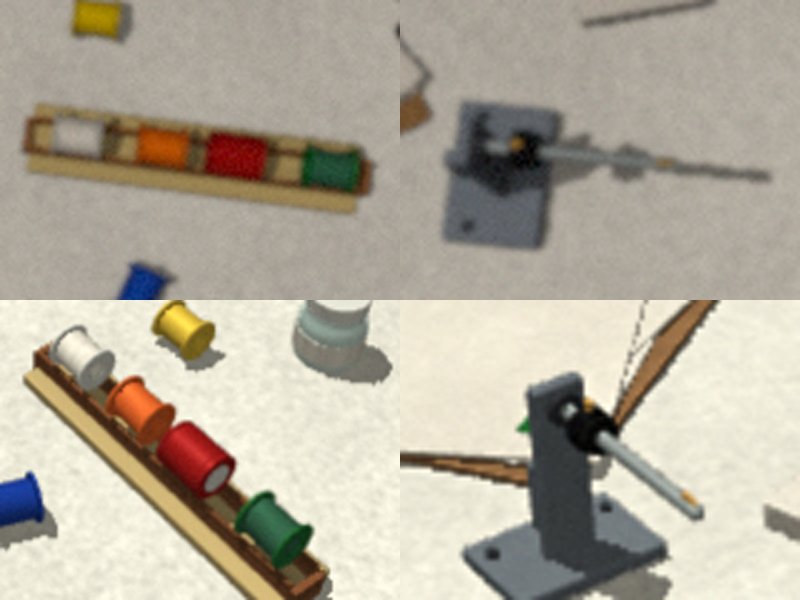

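The crop confirms the order white, orange, red cap, green. The cap's white closed end faces the green spool, so its mouth looks towards the white spool (world +y). In the side view the rod tip is near (290,138) and the brass shoe near (287,134). Next I measure.

```bash
cat > meas.py <<'E'
from h import *
from scipy.optimize import least_squares
T=snap('top');S=snap('side')
C={}
def seg(s,lo,hi,box):
    h=cv2.cvtColor(s['color'],cv2.COLOR_RGB2HSV);m=cv2.inRange(h,lo,hi);b=np.zeros_like(m);x0,y0,x1,y1=box;b[y0:y1,x0:x1]=m[y0:y1,x0:x1]
    n,l,st,c=cv2.connectedComponentsWithStats(b)
    i=1+np.argmax(st[1:,4]);return c[i],st[i]
R={'orange':((8,150,60),(17,255,255)),'red':((172,120,40),(180,255,255)),'green':((60,80,20),(90,255,255))}
for n,(lo,hi) in R.items():
    for nm,s,box in(('T',T,(340,180,480,230)),('S',S,(325,200,460,330))):
        c,st=seg(s,lo,hi,box);print(n,nm,c.round(1),st, atz(s,c,.052 if nm=='T' else .047)[0].round(4))
print('white T',atz(T,(361.5,197.8),.052).round(4),'S',atz(S,(352.5,222.5),.047).round(4))
for nm,s,p in(('T',T,[(225,173.6),(262.5,176.6)]),('S',S,[(268,120),(290,138.5)])):
    a=atz(s,p,.12);d=a[1]-a[0];print('rod',nm,a.round(4).tolist(),np.degrees(np.arctan2(d[0],-d[1])).round(2))
E
python3 meas.py
```

```text
orange T [390.2 201.2] [372 193  30  17 300] [ 0.5522 -0.1629  0.052 ]
orange S [374.6 244.2] [355 231  35  28 483] [ 0.5471 -0.1676  0.047 ]
red T [422.8 201.8] [422 201   3   3   4] [ 0.5526 -0.2419  0.052 ]
red S [400.  273.5] [400 273   1   2   2] [ 0.5273 -0.2491  0.047 ]
green T [450.2 208.6] [441 202  19  14 196] [ 0.5371 -0.3078  0.052 ]
green S [428.8 291.1] [415 277  29  30 466] [ 0.5345 -0.3099  0.047 ]
white T [[ 0.5593 -0.093   0.052 ]] S [[ 0.5585 -0.0958  0.047 ]]
rod T [[0.5986, 0.2294, 0.12], [0.5933, 0.1418, 0.12]] -3.47
rod S [[0.6006, 0.2294, 0.12], [0.5903, 0.1372, 0.12]] -6.38
```

```bash
cat > rod.py <<'E'
from h import *
T=snap('top');S=snap('side')
tip=np.array([.592,.1395,.12]);yaw=np.radians(5)
a=np.array([np.sin(yaw),np.cos(yaw),0])
for nm,s in(('T',T),('S',S)):
    g=s['color'].astype(float).sum(2)/3
    p=proj(s,[tip,tip+a*.09]);u=(p[1]-p[0]);u/=np.linalg.norm(u);n=np.array([-u[1],u[0]])
    print(nm,'tip px',p.round(1).tolist(),'n',n.round(2))
    for k in (.01,.02,.035,.05,.065,.08):
        q=proj(s,tip+a*k)[0];o=np.arange(-7,8)
        xy=(q+o[:,None]*n).astype(np.float32)
        print(k,cv2.remap(g.astype(np.float32),xy[None,:,0],xy[None,:,1],cv2.INTER_LINEAR)[0].astype(int))
    o=np.arange(-8,9);xy=(p[0]+o[:,None]*u).astype(np.float32)
    print('along',cv2.remap(g.astype(np.float32),xy[None,:,0],xy[None,:,1],cv2.INTER_LINEAR)[0].astype(int))
E
python3 rod.py
```

```text
T tip px [[263.5, 177.2], [225.1, 173.1]] n [ 0.11 -0.99]
0.01 [111 113 112 109  95  78  66  63  69  84  99 108 110 112 110]
0.02 [107 107 108 108  99  85  78  75  75  87  99 106 108 108 108]
0.035 [ 95  80  66  60  60  63  69  72  69  62  66  79  94 107 111]
0.05 [109 108 106 104  95  79  75  76  80  86 102 107 110 110 113]
0.065 [94 81 70 63 61 65 73 77 72 69 70 74 78 85 96]
0.08 [ 64  62  60  61  59  63  73  74  69  63  64  77  90 101 106]
along [66 69 73 73 74 73 74 72 69 68 67 66 64 65 70 73 75]
S tip px [[289.9, 137.8], [267.8, 120.2]] n [ 0.62 -0.78]
0.01 [154 155 154 148 108  84 101 101 100 135 149 151 153 156 156]
0.02 [149 150 153 148 106  83  96  93  99 128 150 151 148 149 151]
0.035 [156 155 154 146  99  79  99 113 114 142 148 147 150 153 154]
0.05 [157 156 156 151 111  83  98 110 115 147 155 153 151 149 148]
0.065 [151 151 153 150 106  81  97 111 121 148 157 154 152 153 151]
0.08 [ 83  98  92 125 106  79  97 109 109 140 154 154 155 156 154]
along [153 151 149 150 150 153 150 121  72  93 102 103  91  86  86 102 110]
```

Request:
{"method": "drive_tool", "body": {
  "moves": "66 -1 0 0 1;66 -1 0 0 1;66 -1 0 0 1;66 -1 0 0 1;66 -1 0 0 1",
  "newtons": 25
}}

```text
time: 0.92
eef_pos: [0.3671, 0.4781, 0.2557]
orientation: [[-0.4, 0.917, 0.0], [0.917, 0.4, 0.0], [0.0, 0.0, -1.0]]
force: [-0.7, -0.4, -0.1]
finger_gap: 0.0659
grasp_force: 0.0
```

Request:
{"method": "drive_tool", "body": {
  "moves": "66 -1 0.6 0 1;66 -1 0.6 0 1;66 -1 0.6 0 1;66 -1 0.5 0 0.74;66 -1 0.3 0 0"
}}

```text
time: 1.55
eef_pos: [0.4479, 0.3676, 0.2557]
orientation: [[0.108, 0.994, 0.001], [0.994, -0.108, -0.0], [-0.0, 0.001, -1.0]]
force: [1.5, 0.0, -0.4]
finger_gap: 0.0662
grasp_force: 0.0
```

```bash
cat > d.py <<'E'
import sys
from h import *
def delta(t,yaw,st=None):
    """target TCP, yaw deg (axis dir = (sin,cos)); units of shift in tool axes"""
    st=st or manip.state();R=np.array(st['orientation']);e=(np.array(t)-st['eef_pos'])
    ty=np.degrees(np.arctan2(R[1,1],R[0,1]));dy=-((-yaw)-ty)
    dy=(dy+90)%180-90
    print('t',round(st['time'],2),'pos',np.round(st['eef_pos'],4),'tooly',round(ty,1),'units',np.round(R.T@e/.025,2),'turn',round(dy/8,2),'F',np.round(st['force'],1),'gap',round(st['finger_gap'],4),'gf',round(float(st['grasp_force']),1),'q7',round(st['qpos'][6]))
if __name__=='__main__':
    v=list(map(float,sys.argv[1:]));delta(v[:3],v[3])
E
python3 d.py .537 -.3093 .049 6.1
python3 - <<'E'
from h import *
T=snap('top');S=snap('side')
print('red',atz(T,(418,204.6),.045),atz(S,(398.8,263.6),.045))
E
```

```text
t 1.55 pos [0.4479 0.3676 0.2557] tooly -6.2 units [-26.53   6.45   8.27] turn -0.01 F [ 1.5  0.  -0.4] gap 0.0662 gf 0.0 q7 -44
red [[ 0.54641656 -0.23157893  0.045     ]] [[ 0.54565532 -0.23090512  0.045     ]]
```

Request:
{"method": "drive_tool", "body": {
  "moves": "66 -1 0.5 0 0;66 -1 0.5 0 0;66 -1 0.5 0 0;66 -1 0.5 0 0;66 -1 0.5 0 0"
}}

```text
time: 2.28
eef_pos: [0.4961, 0.2386, 0.2557]
orientation: [[0.104, 0.995, 0.0], [0.995, -0.104, 0.001], [0.001, -0.0, -1.0]]
force: [0.8, -0.1, -0.2]
finger_gap: 0.0655
grasp_force: 0.0
```

Request:
{"method": "drive_tool", "body": {
  "moves": "66 -1 0.5 0 0;66 -1 0.5 0 0;66 -1 0.5 0 0;66 -1 0.5 0 0;66 -1 0.5 0 0"
}}

```text
time: 2.9
eef_pos: [0.5455, 0.1077, 0.2558]
orientation: [[0.104, 0.995, 0.001], [0.995, -0.104, 0.001], [0.001, 0.0, -1.0]]
force: [0.2, 0.3, -0.0]
finger_gap: 0.0658
grasp_force: 0.0
```

Request:
{"method": "drive_tool", "body": {
  "moves": "66 -1 0.5 0 0;66 -1 0.5 0 0;66 -1 0.4 0 0;66 -1 0 0 0;66 -1 0 0 0"
}}

```text
time: 3.52
eef_pos: [0.5671, -0.0205, 0.2557]
orientation: [[0.104, 0.995, 0.001], [0.995, -0.104, 0.001], [0.001, 0.001, -1.0]]
force: [0.6, -0.1, 0.2]
finger_gap: 0.0658
grasp_force: 0.0
```

Request:
{"method": "drive_tool", "body": {
  "moves": "66 -1 0 0.5 0;66 -1 0 0.5 0;66 -1 0 0.5 0;66 -1 0 0.5 0;66 -1 0 0.5 0"
}}

```text
time: 4.15
eef_pos: [0.5542, -0.1449, 0.1928]
orientation: [[0.104, 0.995, 0.001], [0.995, -0.104, 0.001], [0.001, 0.001, -1.0]]
force: [-0.1, 0.1, -0.2]
finger_gap: 0.0659
grasp_force: 0.0
```

Request:
{"method": "drive_tool", "body": {
  "moves": "66 -1 0 0.5 0;66 -1 0 0.5 0;66 -1 0 0.5 0;66 -1 0 0.8 0;66 -1 0 0.8 0"
}}

```text
time: 4.78
eef_pos: [0.5414, -0.2694, 0.1151]
orientation: [[0.105, 0.995, 0.002], [0.995, -0.105, 0.001], [0.001, 0.002, -1.0]]
force: [0.7, -0.3, -0.3]
finger_gap: 0.066
grasp_force: 0.0
```

```bash
python3 d.py .537 -.3093 .049 6.1
```

```text
t 4.78 pos [ 0.5414 -0.2694  0.1151] tooly -6.0 units [-1.61 -0.01  2.64] turn 0.01 F [ 0.7 -0.3 -0.3] gap 0.066 gf 0.0 q7 17
```

Request:
{"method": "drive_tool", "body": {
  "moves": "66 -0.8 0 0.5 0;66 -0.75 0 0.5 0;66 0 0 0 0"
}}

```text
time: 5.15
eef_pos: [0.5351, -0.31, 0.0899]
orientation: [[0.108, 0.994, -0.001], [0.994, -0.108, -0.0], [-0.0, -0.001, -1.0]]
force: [-0.6, 0.8, -0.1]
finger_gap: 0.066
grasp_force: 0.0
```

```bash
python3 d.py .537 -.3093 .049 6.1
python3 - <<'E'
from h import *
t=snap('top')['color'];s=snap('side')['color']
a=np.hstack([cv2.resize(i[y:y+75,x:x+100],(400,300),interpolation=cv2.INTER_CUBIC) for i,x,y in((t,400,170),(s,380,225))])
cv2.imwrite('pics/c2.png',np.clip(a[:,:,::-1]*1.5,0,255).astype(np.uint8))
E
```

```text
t 5.15 pos [ 0.5351 -0.31    0.0899] tooly -6.2 units [0.04 0.08 1.64] turn -0.02 F [-0.6  0.8 -0.1] gap 0.066 gf 0.0 q7 19
```

View pics/c2.png

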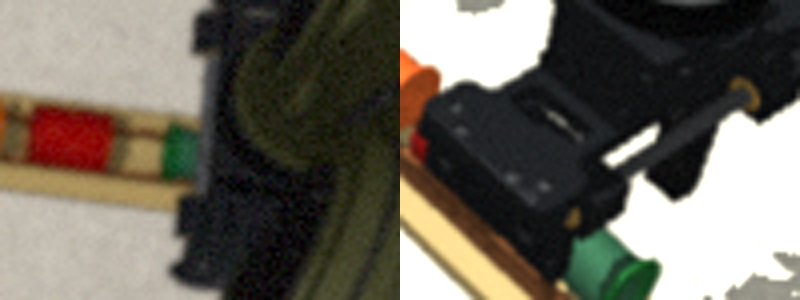

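The gripper hides the green spool's middle; its end shows at (185,150) in the left panel and (640,280) in the right, in line with the fingers. I descend and grip.

Request:
{"method": "drive_tool", "body": {
  "moves": "66 0 0.04 0.8 0;66 0 0 0.8 0;66 0 0 0 0;30 0 0 0 0;30 0 0 0 0"
}}

```text
time: 5.88
eef_pos: [0.5371, -0.3088, 0.0512]
orientation: [[0.106, 0.994, 0.001], [0.994, -0.106, -0.0], [-0.0, 0.001, -1.0]]
force: [-0.0, -0.3, 0.3]
finger_gap: 0.048
grasp_force: 0.0
```

Request:
{"method": "drive_tool", "body": {
  "moves": "28 0 0 0 0;28 0 0 0 0"
}}

```text
time: 6.12
eef_pos: [0.5365, -0.3087, 0.051]
orientation: [[0.106, 0.994, -0.0], [0.994, -0.106, -0.0], [-0.0, -0.0, -1.0]]
force: [-0.4, -0.1, 1.6]
finger_gap: 0.0304
grasp_force: 25.0
```

```bash
python3 d.py .537 -.3093 .049 6.1
```

```text
t 6.12 pos [ 0.5365 -0.3087  0.051 ] tooly -6.1 units [-0.02  0.02  0.08] turn 0.0 F [-0.4 -0.1  1.6] gap 0.0304 gf 25.0 q7 19
```

Request:
{"method": "drive_tool", "body": {
  "moves": "28 0 0 -0.5 0;28 0 0 -1 0;28 0.5 0 -1 0;28 1 0 -0.6 0;28 1 0 0 0"
}}

```text
time: 6.75
eef_pos: [0.5446, -0.2464, 0.1305]
orientation: [[0.107, 0.994, 0.004], [0.994, -0.107, -0.001], [-0.001, 0.004, -1.0]]
force: [0.1, 0.7, -0.0]
finger_gap: 0.0306
grasp_force: 25.0
```

Request:
{"method": "drive_tool", "body": {
  "moves": "28 1 0 0 0;28 1 0 0 0;28 1 0 0 0;28 1 0 0 0;28 1 0 0 0"
}}

```text
time: 7.38
eef_pos: [0.557, -0.1213, 0.1291]
orientation: [[0.106, 0.994, 0.001], [0.994, -0.106, 0.0], [0.0, 0.001, -1.0]]
force: [-0.0, 0.3, -0.3]
finger_gap: 0.0307
grasp_force: 25.0
```

Request:
{"method": "drive_tool", "body": {
  "moves": "28 1 0 0 0;28 1 0 0 0;28 1 0.3 0 0;28 1 0 0 0;28 1 0 0 0"
}}

```text
time: 8.0
eef_pos: [0.5778, 0.0023, 0.1291]
orientation: [[0.106, 0.994, 0.001], [0.994, -0.106, 0.0], [0.001, 0.001, -1.0]]
force: [-0.3, -0.4, -0.9]
finger_gap: 0.0306
grasp_force: 25.0
```

Request:
{"method": "drive_tool", "body": {
  "moves": "28 1 0 0 0;28 0.6 0 0 0;28 0 0 0 0;28 0 0 0 0"
}}

```text
time: 8.5
eef_pos: [0.5816, 0.0396, 0.1284]
orientation: [[0.108, 0.994, 0.0], [0.994, -0.108, -0.001], [-0.001, 0.0, -1.0]]
force: [-0.1, 0.3, -0.5]
finger_gap: 0.0302
grasp_force: 25.0
```

```bash
python3 d.py .588 .1 .126 5;python3 - <<'E'
from h import *
t=snap('top')['color'];s=snap('side')['color']
a=np.hstack([cv2.resize(i[y:y+75,x:x+100],(400,300),interpolation=cv2.INTER_CUBIC) for i,x,y in((t,220,135),(s,240,100))])
cv2.imwrite('pics/c3.png',np.clip(a[:,:,::-1]*1.4,0,255).astype(np.uint8))
E
```

```text
t 8.5 pos [0.5816 0.0396 0.1284] tooly -6.2 units [ 2.43 -0.    0.09] turn -0.15 F [-0.1  0.3 -0.5] gap 0.0302 gf 25.0 q7 -8
```

View pics/c3.png

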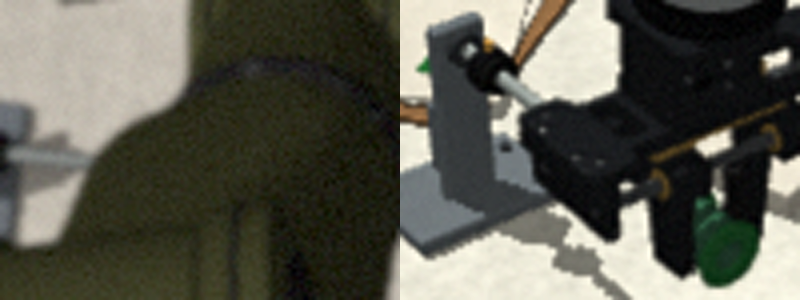

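The green spool is held between the fingers at (725,258) in the right panel, short of the rod tip and in line with it; the rod is half hidden. I go on with force checks.

Request:
{"method": "drive_tool", "body": {
  "moves": "28 1 0 0.1 -0.15;28 1 0 0 0;28 0.4 0 0 0;28 0 0 0 0"
}}

```text
time: 9.1
eef_pos: [0.5872, 0.1006, 0.1257]
orientation: [[0.085, 0.996, -0.0], [0.996, -0.085, -0.0], [-0.0, -0.0, -1.0]]
force: [-0.0, -0.1, -0.5]
finger_gap: 0.0306
grasp_force: 25.0
```

```bash
python3 d.py .5903 .13 .126 5
```

```text
t 9.1 pos [0.5872 0.1006 0.1257] tooly -4.9 units [ 1.18  0.02 -0.01] turn 0.02 F [-0.  -0.1 -0.5] gap 0.0306 gf 25.0 q7 -12
```

Request:
{"method": "drive_tool", "body": {
  "moves": "28 0.4 0.02 0 0;28 0.3 0 0 0;28 0.3 0 0 0;28 0.2 0 0 0;28 0.2 0 0 0"
}}

```text
time: 9.72
eef_pos: [0.5907, 0.1359, 0.1257]
orientation: [[0.085, 0.996, -0.0], [0.996, -0.085, -0.0], [-0.0, -0.0, -1.0]]
force: [-0.2, -0.7, -0.8]
finger_gap: 0.0305
grasp_force: 25.0
```

Request:
{"method": "drive_tool", "body": {
  "moves": "28 0 0.12 0 0;28 0 0.04 0 0;28 0 0.04 0 0;28 0 0 0 0"
}}

```text
time: 10.22
eef_pos: [0.5938, 0.1356, 0.1254]
orientation: [[0.085, 0.996, -0.004], [0.996, -0.085, 0.0], [0.0, -0.004, -1.0]]
force: [-4.8, 2.0, 2.1]
finger_gap: 0.0305
grasp_force: 25.0
```

Request:
{"method": "drive_tool", "body": {
  "moves": "28 0 -0.2 0 0;28 0 -0.12 0 0;28 0 -0.04 0 0;28 0 -0.04 0 0;28 0 0 0 0"
}}

```text
time: 10.85
eef_pos: [0.5859, 0.136, 0.1258]
orientation: [[0.085, 0.996, 0.0], [0.996, -0.085, 0.0], [0.0, 0.0, -1.0]]
force: [-0.8, -1.2, -1.8]
finger_gap: 0.0304
grasp_force: 25.0
```

Request:
{"method": "drive_tool", "body": {
  "moves": "28 0 -0.05 0 0;28 0 -0.05 0 0;28 0 0 0 0"
}}

```text
time: 11.22
eef_pos: [0.5854, 0.1361, 0.1261]
orientation: [[0.086, 0.996, 0.005], [0.996, -0.086, 0.0], [0.001, 0.005, -1.0]]
force: [5.5, -0.5, -3.2]
finger_gap: 0.0305
grasp_force: 25.0
```

Request:
{"method": "drive_tool", "body": {
  "moves": "28 0 0.2 0 0;28 0 0.04 0 0;28 0 0 -0.1 0;28 0 0 -0.1 0;28 0 0 0 0"
}}

```text
time: 11.85
eef_pos: [0.5887, 0.1359, 0.1301]
orientation: [[0.085, 0.996, -0.001], [0.996, -0.085, -0.0], [-0.0, -0.001, -1.0]]
force: [0.7, 0.5, -7.7]
finger_gap: 0.0303
grasp_force: 25.0
```

```bash
python3 d.py .5896 .136 .126 5
```

```text
t 11.85 pos [0.5887 0.1359 0.1301] tooly -4.9 units [0.01 0.03 0.16] turn 0.02 F [ 0.7  0.5 -7.7] gap 0.0303 gf 25.0 q7 -14
```

Request:
{"method": "drive_tool", "body": {
  "moves": "28 0 0.03 0.17 0.02;28 0.5 0 0 0;28 0.5 0 0 0;28 0.5 0 0 0;28 0.5 0 0 0"
}}

```text
time: 12.48
eef_pos: [0.5944, 0.187, 0.1266]
orientation: [[0.087, 0.996, 0.0], [0.996, -0.087, 0.0], [0.0, 0.0, -1.0]]
force: [0.6, 0.8, -1.1]
finger_gap: 0.0304
grasp_force: 25.0
```

Request:
{"method": "drive_tool", "body": {
  "moves": "28 0.5 0 0 0;28 0.3 0 0 0;28 0.1 0 0 0;28 0.05 0 0 0;28 0.05 0 0 0"
}}

```text
time: 13.1
eef_pos: [0.5966, 0.2098, 0.1265]
orientation: [[0.089, 0.996, -0.0], [0.996, -0.089, -0.0], [-0.0, -0.0, -1.0]]
force: [0.5, -0.3, -0.8]
finger_gap: 0.0309
grasp_force: 25.0
```

```bash
python3 d.py .5972 .23 .1258 5
```

```text
t 13.1 pos [0.5966 0.2098 0.1265] tooly -5.1 units [ 0.81 -0.05  0.03] turn -0.01 F [ 0.5 -0.3 -0.8] gap 0.0309 gf 25.0 q7 -20
```

Request:
{"method": "drive_tool", "body": {
  "moves": "28 0.06 -0.02 0.03 0;28 0.05 0 0 0;28 0.05 0 0 0"
}}

```text
time: 13.48
eef_pos: [0.5964, 0.2145, 0.1257]
orientation: [[0.088, 0.996, 0.0], [0.996, -0.088, 0.0], [0.0, 0.0, -1.0]]
force: [0.2, 0.4, -1.1]
finger_gap: 0.0303
grasp_force: 25.0
```

Request:
{"method": "drive_tool", "body": {
  "moves": "28 0.05 0 0 0;28 0.05 0 0 0"
}}

```text
time: 13.72
eef_pos: [0.5966, 0.2171, 0.1257]
orientation: [[0.088, 0.996, -0.0], [0.996, -0.088, 0.0], [0.0, -0.0, -1.0]]
force: [0.5, 0.1, -0.8]
finger_gap: 0.0304
grasp_force: 25.0
```

Request:
{"method": "drive_tool", "body": {
  "moves": "28 0.05 0 0 0;28 0.05 0 0 0"
}}

```text
time: 13.98
eef_pos: [0.5968, 0.2184, 0.1257]
orientation: [[0.089, 0.996, -0.0], [0.996, -0.089, -0.001], [-0.002, -0.0, -1.0]]
force: [0.4, -3.5, 0.6]
finger_gap: 0.0308
grasp_force: 25.0
```

Request:
{"method": "drive_tool", "body": {
  "moves": "28 0.05 0 0 0;28 0.03 0 0 0;28 0 0 0 0"
}}

```text
time: 14.35
eef_pos: [0.5968, 0.219, 0.1257]
orientation: [[0.089, 0.996, -0.001], [0.996, -0.09, -0.003], [-0.003, -0.001, -1.0]]
force: [-1.6, -5.7, 2.3]
finger_gap: 0.0302
grasp_force: 25.0
```

Request:
{"method": "drive_tool", "body": {
  "moves": "28 0.05 0 0 0;28 0.06 0 0 0;28 0 0 0 0"
}}

```text
time: 14.72
eef_pos: [0.5969, 0.2196, 0.1257]
orientation: [[0.091, 0.996, -0.002], [0.996, -0.091, -0.006], [-0.006, -0.002, -1.0]]
force: [-1.9, -9.8, 3.1]
finger_gap: 0.0306
grasp_force: 25.0
```

Request:
{"method": "drive_tool", "body": {
  "moves": "28 0.03 0 0 0;28 0 0 0 0"
}}

```text
time: 14.98
eef_pos: [0.5969, 0.2199, 0.1256]
orientation: [[0.091, 0.996, -0.002], [0.996, -0.091, -0.007], [-0.007, -0.002, -1.0]]
force: [-1.7, -10.0, 4.2]
finger_gap: 0.0306
grasp_force: 25.0
```

Request:
{"method": "drive_tool", "body": {
  "moves": "28 0 0 0 0;28 0 0 0 0;28 -0.1 0 0 0;28 -0.12 0 0 0;28 0 0 0 0"
}}

```text
time: 15.6
eef_pos: [0.5968, 0.2188, 0.1257]
orientation: [[0.088, 0.996, -0.0], [0.996, -0.088, -0.001], [-0.001, -0.0, -1.0]]
force: [-0.6, -4.1, -0.6]
finger_gap: 0.0309
grasp_force: 25.0
```

Request:
{"method": "drive_tool", "body": {
  "moves": "62 0 0 0 0;62 0 0 0 0;62 0 0 0 0;62 0 0 -0.5 0;62 0 0 -1 0"
}}

```text
time: 16.23
eef_pos: [0.5963, 0.2195, 0.1635]
orientation: [[0.088, 0.996, -0.002], [0.996, -0.088, -0.0], [-0.0, -0.001, -1.0]]
force: [0.3, -0.4, -0.1]
finger_gap: 0.0622
grasp_force: 0.0
```

Request:
{"method": "drive_tool", "body": {
  "moves": "66 -0.5 0 -1 0;66 -1 0 0 0;66 -1 0 0 0;66 -1 0 0 0;66 -1 0 0 0"
}}

```text
time: 16.85
eef_pos: [0.5873, 0.1067, 0.1893]
orientation: [[0.088, 0.996, 0.001], [0.996, -0.088, 0.0], [0.001, 0.001, -1.0]]
force: [-0.7, 0.1, -0.3]
finger_gap: 0.0665
grasp_force: 0.0
```

```bash
python3 d.py .5605 -.094 .051 6.1
```

```text
t 16.85 pos [0.5873 0.1067 0.1893] tooly -5.1 units [-8.09 -0.37  5.53] turn 0.13 F [-0.7  0.1 -0.3] gap 0.0665 gf 0.0 q7 -12
```

Request:
{"method": "drive_tool", "body": {
  "moves": "66 -1 0 0.2 0.13;66 -1 -0.2 0.2 0;66 -1 0 0.3 0;66 -1 0 0.3 0;66 -1 0 0.3 0"
}}

```text
time: 17.48
eef_pos: [0.5696, -0.0172, 0.1565]
orientation: [[0.106, 0.994, 0.002], [0.994, -0.106, 0.0], [0.0, 0.002, -1.0]]
force: [-0.2, -0.6, 0.4]
finger_gap: 0.0657
grasp_force: 0.0
```

Request:
{"method": "drive_tool", "body": {
  "moves": "66 -1 0 0.5 0;66 -1 0 0.6 0;66 -1 0 0.6 0;66 -0.1 0 0.5 0;66 0 0 0 0"
}}

```text
time: 18.1
eef_pos: [0.5609, -0.0924, 0.1003]
orientation: [[0.106, 0.994, -0.001], [0.994, -0.106, 0.001], [0.001, -0.001, -1.0]]
force: [0.8, 0.1, 0.4]
finger_gap: 0.0658
grasp_force: 0.0
```

```bash
python3 d.py .5605 -.094 .051 6.1;python3 - <<'E'
from h import *
t=snap('top')['color'];s=snap('side')['color']
a=np.hstack([cv2.resize(i[y:y+90,x:x+120],(400,300),interpolation=cv2.INTER_CUBIC) for i,x,y in((t,180,130),(s,215,80))])
cv2.imwrite('pics/c4.png',np.clip(a[:,:,::-1]*1.4,0,255).astype(np.uint8))
E
```

```text
t 18.1 pos [ 0.5609 -0.0924  0.1003] tooly -6.1 units [-0.07 -0.01  1.97] turn 0.01 F [0.8 0.1 0.4] gap 0.0658 gf 0.0 q7 4
```

View pics/c4.png

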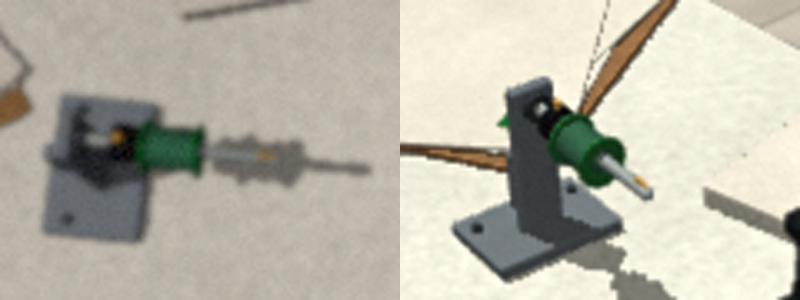

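The green spool hangs on the rod against the black collar: (168,147) in the left panel, (590,148) in the right. Next is the white spool.

Request:
{"method": "drive_tool", "body": {
  "moves": "66 -0.07 0 0.9 0;66 0 0 0.9 0;66 0 0 0.12 0;30 0 0 0 0;28 0 0 0 0"
}}

```text
time: 18.82
eef_pos: [0.5615, -0.095, 0.0537]
orientation: [[0.106, 0.994, 0.002], [0.994, -0.106, -0.0], [0.0, 0.002, -1.0]]
force: [-0.9, 0.6, -0.6]
finger_gap: 0.0483
grasp_force: 0.0
```

Request:
{"method": "drive_tool", "body": {
  "moves": "28 0 0 0 0;28 0 0 0 0"
}}

```text
time: 19.08
eef_pos: [0.5606, -0.0952, 0.0531]
orientation: [[0.106, 0.994, -0.0], [0.994, -0.106, 0.0], [0.0, -0.0, -1.0]]
force: [-0.0, 0.7, 1.4]
finger_gap: 0.0304
grasp_force: 25.0
```

```bash
python3 d.py .5855 .09 .1265 5
```

```text
t 19.07 pos [ 0.5606 -0.0952  0.0531] tooly -6.1 units [ 7.47  0.2  -2.94] turn -0.14 F [-0.   0.7  1.4] gap 0.0304 gf 25.0 q7 4
```

Request:
{"method": "drive_tool", "body": {
  "moves": "28 0 0 -0.5 0;28 0 0 -1 0;28 0 0 -1 0;28 1 0 -0.5 0;28 1 0 0 -0.14"
}}

```text
time: 19.7
eef_pos: [0.5671, -0.0454, 0.1298]
orientation: [[0.087, 0.996, 0.003], [0.996, -0.087, -0.0], [0.0, 0.003, -1.0]]
force: [-1.0, -0.1, -0.6]
finger_gap: 0.0305
grasp_force: 25.0
```

Request:
{"method": "drive_tool", "body": {
  "moves": "28 1 0 0 0;28 1 0 0 0;28 1 0 0 0;28 1 0 0 0;28 1 0 0 0"
}}

```text
time: 20.32
eef_pos: [0.5771, 0.0799, 0.1285]
orientation: [[0.087, 0.996, 0.001], [0.996, -0.087, 0.0], [0.0, 0.001, -1.0]]
force: [0.5, 0.9, -0.2]
finger_gap: 0.0307
grasp_force: 25.0
```

Request:
{"method": "drive_tool", "body": {
  "moves": "28 0.4 0 0 0;28 0 0 0 0;28 0 0 0 0"
}}

```text
time: 20.7
eef_pos: [0.5777, 0.0873, 0.1279]
orientation: [[0.088, 0.996, -0.0], [0.996, -0.088, -0.001], [-0.001, 0.0, -1.0]]
force: [-0.2, 0.1, -0.9]
finger_gap: 0.0304
grasp_force: 25.0
```

```bash
python3 d.py .5860 .095 .1278 5.1
```

```text
t 20.7 pos [0.5777 0.0873 0.1279] tooly -5.1 units [0.34 0.3  0.  ] turn 0.0 F [-0.2  0.1 -0.9] gap 0.0304 gf 25.0 q7 -10
```

Request:
{"method": "drive_tool", "body": {
  "moves": "28 0.3 0.3 0 0;28 0 0 0 0;28 0.4 0 0 0;28 0.4 0 0 0;28 0.4 0 0 0"
}}

```text
time: 21.32
eef_pos: [0.5884, 0.127, 0.1277]
orientation: [[0.086, 0.996, -0.0], [0.996, -0.086, 0.0], [0.0, -0.0, -1.0]]
force: [1.0, -0.0, 0.1]
finger_gap: 0.0301
grasp_force: 25.0
```

Request:
{"method": "drive_tool", "body": {
  "moves": "28 0.5 0 0 0;28 0.5 0 0 0;28 0.5 0 0 0;28 0.3 0 0 0;28 0 0 0 0"
}}

```text
time: 21.95
eef_pos: [0.5923, 0.1714, 0.1277]
orientation: [[0.085, 0.996, 0.0], [0.996, -0.085, 0.0], [0.0, 0.0, -1.0]]
force: [0.9, 0.5, -0.8]
finger_gap: 0.0302
grasp_force: 25.0
```

```bash
python3 d.py .5932 .178 .1278 5.1
```

```text
t 21.95 pos [0.5923 0.1714 0.1277] tooly -4.9 units [ 0.27  0.01 -0.  ] turn 0.02 F [ 0.9  0.5 -0.8] gap 0.0302 gf 25.0 q7 -16
```

Request:
{"method": "drive_tool", "body": {
  "moves": "28 0.06 0 0 0;28 0.06 0 0 0;28 0.06 0 0 0"
}}

```text
time: 22.32
eef_pos: [0.5928, 0.1746, 0.1278]
orientation: [[0.087, 0.996, -0.0], [0.996, -0.087, -0.0], [-0.0, -0.0, -1.0]]
force: [-0.0, -0.5, -0.4]
finger_gap: 0.0305
grasp_force: 25.0
```

Request:
{"method": "drive_tool", "body": {
  "moves": "28 0.06 0 0 0;28 0.06 0 0 0;28 0.06 0 0 0"
}}

```text
time: 22.7
eef_pos: [0.5931, 0.1776, 0.1277]
orientation: [[0.088, 0.996, -0.001], [0.996, -0.088, -0.003], [-0.003, -0.0, -1.0]]
force: [-0.3, -6.4, 1.3]
finger_gap: 0.0306
grasp_force: 25.0
```

Request:
{"method": "drive_tool", "body": {
  "moves": "28 0.05 0 0 0;28 0.03 0 0 0;28 0 0 0 0"
}}

```text
time: 23.08
eef_pos: [0.5931, 0.1779, 0.1277]
orientation: [[0.089, 0.996, -0.001], [0.996, -0.089, -0.004], [-0.005, -0.001, -1.0]]
force: [-1.2, -7.2, 1.1]
finger_gap: 0.0304
grasp_force: 25.0
```

Request:
{"method": "drive_tool", "body": {
  "moves": "28 0.03 0 0 0;28 0 0 0 0;28 0 0 0 0"
}}

```text
time: 23.45
eef_pos: [0.5931, 0.1781, 0.1277]
orientation: [[0.089, 0.996, -0.002], [0.996, -0.089, -0.005], [-0.005, -0.001, -1.0]]
force: [-1.0, -8.5, 2.0]
finger_gap: 0.0304
grasp_force: 25.0
```

Request:
{"method": "drive_tool", "body": {
  "moves": "28 0.05 0 0 0;28 0.02 0 0 0;28 0 0 0 0;28 0 0 0 0"
}}

```text
time: 23.95
eef_pos: [0.5931, 0.1786, 0.1276]
orientation: [[0.09, 0.996, -0.002], [0.996, -0.09, -0.007], [-0.007, -0.001, -1.0]]
force: [-1.7, -9.9, 3.4]
finger_gap: 0.0304
grasp_force: 25.0
```

Request:
{"method": "drive_tool", "body": {
  "moves": "28 0 0 0 0;28 -0.12 0 0 0;28 -0.12 0 0 0;28 0 0 0 0;62 0 0 0 0"
}}

```text
time: 24.58
eef_pos: [0.5932, 0.1795, 0.1278]
orientation: [[0.086, 0.996, 0.001], [0.996, -0.086, 0.002], [0.002, 0.001, -1.0]]
force: [-0.3, 0.7, 0.2]
finger_gap: 0.0391
grasp_force: 0.0
```

Request:
{"method": "drive_tool", "body": {
  "moves": "62 0 0 0 0;62 0 0 0 0;62 0 0 -0.5 0;62 0 0 -1 0;66 -0.5 0 -1 0"
}}

```text
time: 25.2
eef_pos: [0.592, 0.1669, 0.1916]
orientation: [[0.085, 0.996, 0.001], [0.996, -0.085, 0.001], [0.001, 0.001, -1.0]]
force: [0.1, -0.2, 0.2]
finger_gap: 0.0658
grasp_force: 0.0
```

Request:
{"method": "drive_tool", "body": {
  "moves": "66 -1 0 0 0.13;66 -1 -0.2 0 0;66 -1 0 0 0;66 -1 0 0 0;66 -1 0 0 0"
}}

```text
time: 25.82
eef_pos: [0.5734, 0.0393, 0.1896]
orientation: [[0.107, 0.994, -0.001], [0.994, -0.107, -0.001], [-0.001, -0.001, -1.0]]
force: [0.4, -0.4, -0.0]
finger_gap: 0.066
grasp_force: 0.0
```

Request:
{"method": "drive_tool", "body": {
  "moves": "66 -1 0 0 0;66 -1 0 0 0;66 -1 0 0 0;66 -1 0 0.1 0;66 -1 0 0.2 0"
}}

```text
time: 26.45
eef_pos: [0.5602, -0.0848, 0.1822]
orientation: [[0.107, 0.994, -0.001], [0.994, -0.107, -0.0], [-0.001, -0.001, -1.0]]
force: [0.7, 0.5, 0.1]
finger_gap: 0.066
grasp_force: 0.0
```

Request:
{"method": "drive_tool", "body": {
  "moves": "66 -1 0 0.5 0;66 -1 0 0.5 0;66 -1 0 0.5 0;66 -1 0 0.5 0;66 -1 0 0.5 0"
}}

```text
time: 27.08
eef_pos: [0.5466, -0.2088, 0.1192]
orientation: [[0.107, 0.994, -0.002], [0.994, -0.107, -0.0], [-0.0, -0.001, -1.0]]
force: [1.2, -0.5, 0.3]
finger_gap: 0.0661
grasp_force: 0.0
```

```bash
python3 d.py .5465 -.2315 .052 6.1
```

```text
t 27.07 pos [ 0.5466 -0.2088  0.1192] tooly -6.1 units [-0.9   0.1   2.69] turn -0.0 F [ 1.2 -0.5  0.3] gap 0.0661 gf 0.0 q7 15
```

Request:
{"method": "drive_tool", "body": {
  "moves": "66 -0.85 0.08 0.7 0;66 0 0 1 0;66 0 0 0.9 0;66 0 0 0 0;38 0 0 0 0",
  "newtons": 40
}}

```text
time: 27.7
eef_pos: [0.5476, -0.2289, 0.0556]
orientation: [[0.106, 0.994, 0.0], [0.994, -0.106, -0.0], [-0.0, 0.0, -1.0]]
force: [-0.7, 0.1, -0.1]
finger_gap: 0.058
grasp_force: 0.0
```

Request:
{"method": "drive_tool", "body": {
  "moves": "36 0 0 0 0;36 0 0 0 0;36 0 0 0 0"
}}

```text
time: 28.08
eef_pos: [0.5471, -0.2283, 0.0559]
orientation: [[0.105, 0.994, -0.001], [0.994, -0.105, 0.0], [0.0, -0.001, -1.0]]
force: [-3.8, 0.5, 6.7]
finger_gap: 0.0386
grasp_force: 40.0
```

```bash
python3 d.py .5855 .09 .1265 5.1
```

```text
t 28.07 pos [ 0.5471 -0.2283  0.0559] tooly -6.0 units [12.82  0.19 -2.83] turn -0.12 F [-3.8  0.5  6.7] gap 0.0386 gf 40.0 q7 16
```

Request:
{"method": "drive_tool", "body": {
  "moves": "56 0 0 0 0;56 0 -0.05 0 0;56 -0.06 0 0.17 0;56 0 0 0 0;36 0 0 0 0"
}}

```text
time: 28.7
eef_pos: [0.5465, -0.2296, 0.0508]
orientation: [[0.105, 0.995, -0.0], [0.995, -0.105, 0.0], [0.0, -0.0, -1.0]]
force: [-0.7, -0.5, -0.3]
finger_gap: 0.0481
grasp_force: 0.0
```

Request:
{"method": "drive_tool", "body": {
  "moves": "36 0 0 0 0;36 0 0 0 0;36 0 0 0 0"
}}

```text
time: 29.08
eef_pos: [0.545, -0.2294, 0.0508]
orientation: [[0.105, 0.994, -0.003], [0.994, -0.105, 0.001], [0.0, -0.003, -1.0]]
force: [-4.8, 0.6, 3.6]
finger_gap: 0.039
grasp_force: 40.0
```

```bash
python3 d.py .5855 .09 .1265 5.1
```

```text
t 29.07 pos [ 0.545  -0.2294  0.0508] tooly -6.0 units [12.88  0.26 -3.02] turn -0.12 F [-4.8  0.6  3.6] gap 0.039 gf 40.0 q7 17
```

Request:
{"method": "drive_tool", "body": {
  "moves": "36 0 0 -0.5 0;36 0 0 -1 0;36 0 0 -1 0;36 1 0 -0.6 0;36 1 0 0 -0.12"
}}

```text
time: 29.7
eef_pos: [0.5547, -0.1799, 0.131]
orientation: [[0.088, 0.996, 0.007], [0.996, -0.088, -0.001], [-0.001, 0.007, -1.0]]
force: [-0.7, -0.2, -1.4]
finger_gap: 0.0384
grasp_force: 40.0
```

Request:
{"method": "drive_tool", "body": {
  "moves": "36 1 0 0 0;36 1 0.2 0 0;36 1 0 0 0;36 1 0 0 0;36 1 0 0 0"
}}

```text
time: 30.32
eef_pos: [0.5698, -0.0546, 0.1296]
orientation: [[0.087, 0.996, 0.005], [0.996, -0.087, 0.0], [0.001, 0.005, -1.0]]
force: [0.0, -0.1, -1.2]
finger_gap: 0.0388
grasp_force: 40.0
```

Request:
{"method": "drive_tool", "body": {
  "moves": "36 1 0 0 0;36 1 0 0 0;36 1 0 0 0;36 1 0 0 0;36 1 0 0 0"
}}

```text
time: 30.95
eef_pos: [0.5806, 0.0704, 0.1296]
orientation: [[0.087, 0.996, 0.004], [0.996, -0.087, 0.001], [0.002, 0.004, -1.0]]
force: [-0.8, -0.3, -0.8]
finger_gap: 0.0391
grasp_force: 40.0
```

Request:
{"method": "drive_tool", "body": {
  "moves": "36 0.8 0 0.08 0;36 0 0 0 0;36 0 0 0 0"
}}

```text
time: 31.32
eef_pos: [0.5808, 0.0873, 0.1267]
orientation: [[0.089, 0.996, 0.001], [0.996, -0.089, -0.001], [-0.001, 0.001, -1.0]]
force: [0.2, -1.2, -0.8]
finger_gap: 0.0386
grasp_force: 40.0
```

```bash
python3 d.py .5865 .1 .1255 5.1;python3 - <<'E'
from h import *
t=snap('top')['color'];s=snap('side')['color']
a=np.hstack([cv2.resize(i[y:y+90,x:x+120],(400,300),interpolation=cv2.INTER_CUBIC) for i,x,y in((t,200,130),(s,235,85))])
cv2.imwrite('pics/c5.png',np.clip(a[:,:,::-1]*1.4,0,255).astype(np.uint8))
E
```

```text
t 31.32 pos [0.5808 0.0873 0.1267] tooly -5.1 units [0.53 0.18 0.05] turn -0.0 F [ 0.2 -1.2 -0.8] gap 0.0386 gf 40.0 q7 -8
```

View pics/c5.png

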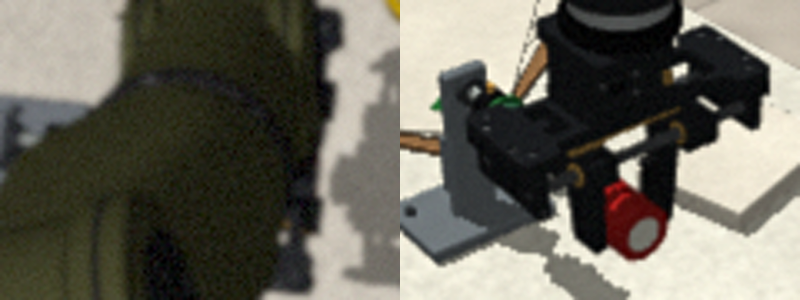

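The cap is held level at (637,225) in the right panel, closed white end outwards and mouth towards the rod. I align it and insert.

Request:
{"method": "drive_tool", "body": {
  "moves": "36 0.4 0.17 0.05 0;36 0 0 0 0;36 0 0 0 0"
}}

```text
time: 31.8
eef_pos: [0.5856, 0.0982, 0.1251]
orientation: [[0.088, 0.996, -0.0], [0.996, -0.088, -0.0], [-0.0, -0.0, -1.0]]
force: [-0.1, 0.5, 0.5]
finger_gap: 0.039
grasp_force: 40.0
```

```bash
python3 d.py .5865 .1 .1255 5.1
```

```text
t 31.8 pos [0.5856 0.0982 0.1251] tooly -5.0 units [ 0.07  0.03 -0.01] turn 0.01 F [-0.1  0.5  0.5] gap 0.039 gf 40.0 q7 -9
```

Request:
{"method": "drive_tool", "body": {
  "moves": "36 0.3 0.03 0 0;36 0.3 0 0 0;36 0.1 0 0 0;36 0.1 0 0 0;36 0 0 0 0"
}}

```text
time: 32.42
eef_pos: [0.5881, 0.1183, 0.1252]
orientation: [[0.088, 0.996, 0.0], [0.996, -0.088, 0.0], [0.0, 0.0, -1.0]]
force: [-0.6, 0.3, -0.4]
finger_gap: 0.0389
grasp_force: 40.0
```

Request:
{"method": "drive_tool", "body": {
  "moves": "36 0.08 0 0 0;36 0.08 0 0 0;36 0 0 0 0"
}}

```text
time: 32.8
eef_pos: [0.5886, 0.1221, 0.1253]
orientation: [[0.088, 0.996, 0.0], [0.996, -0.088, 0.0], [0.0, 0.0, -1.0]]
force: [0.4, -0.9, 0.5]
finger_gap: 0.0392
grasp_force: 40.0
```

```bash
python3 d.py .5888 .126 .1255 5.1
```

```text
t 32.8 pos [0.5886 0.1221 0.1253] tooly -5.1 units [ 0.16 -0.   -0.01] turn 0.01 F [ 0.4 -0.9  0.5] gap 0.0392 gf 40.0 q7 -10
```

Request:
{"method": "drive_tool", "body": {
  "moves": "36 0.08 0 0 0;36 0.08 0 0 0;36 0 0 0 0"
}}

```text
time: 33.17
eef_pos: [0.589, 0.1257, 0.1254]
orientation: [[0.088, 0.996, 0.0], [0.996, -0.088, -0.0], [-0.0, 0.0, -1.0]]
force: [0.1, -2.3, 2.4]
finger_gap: 0.0393
grasp_force: 40.0
```

Request:
{"method": "drive_tool", "body": {
  "moves": "36 0.08 0 0 0;36 0.06 0 0 0;36 0 0 0 0"
}}

```text
time: 33.55
eef_pos: [0.589, 0.1281, 0.1253]
orientation: [[0.089, 0.996, -0.0], [0.996, -0.089, -0.002], [-0.002, -0.0, -1.0]]
force: [-0.8, -5.0, 3.4]
finger_gap: 0.0391
grasp_force: 40.0
```

Request:
{"method": "drive_tool", "body": {
  "moves": "36 0.08 0 0 0;36 0.06 0 0 0;36 0 0 0 0"
}}

```text
time: 33.92
eef_pos: [0.5897, 0.1337, 0.1254]
orientation: [[0.087, 0.996, 0.001], [0.996, -0.087, 0.001], [0.001, 0.001, -1.0]]
force: [-0.3, -2.6, 3.3]
finger_gap: 0.0392
grasp_force: 40.0
```

Request:
{"method": "drive_tool", "body": {
  "moves": "36 0.06 0 0 0;36 0.05 0 0 0;36 0 0 0 0"
}}

```text
time: 34.3
eef_pos: [0.5898, 0.1344, 0.1254]
orientation: [[0.089, 0.996, 0.0], [0.996, -0.089, -0.002], [-0.002, 0.0, -1.0]]
force: [-1.2, -6.0, 5.6]
finger_gap: 0.0393
grasp_force: 40.0
```

Request:
{"method": "drive_tool", "body": {
  "moves": "36 0.06 0 0 0;36 0.04 0 0 0;36 0 0 0 0"
}}

```text
time: 34.67
eef_pos: [0.5898, 0.135, 0.1253]
orientation: [[0.09, 0.996, -0.001], [0.996, -0.09, -0.004], [-0.004, -0.0, -1.0]]
force: [-1.4, -8.3, 5.6]
finger_gap: 0.0389
grasp_force: 40.0
```

Request:
{"method": "drive_tool", "body": {
  "moves": "36 0.05 0 0 0;36 0.03 0 0 0;36 0 0 0 0"
}}

```text
time: 35.05
eef_pos: [0.5897, 0.1354, 0.1253]
orientation: [[0.091, 0.996, -0.001], [0.996, -0.091, -0.006], [-0.006, -0.001, -1.0]]
force: [-2.4, -10.7, 6.3]
finger_gap: 0.0389
grasp_force: 40.0
```

Request:
{"method": "drive_tool", "body": {
  "moves": "36 0.05 0 0 0;36 0.04 0 0 0;36 0 0 0 0"
}}

```text
time: 35.42
eef_pos: [0.5898, 0.136, 0.1253]
orientation: [[0.092, 0.996, -0.002], [0.996, -0.092, -0.008], [-0.008, -0.001, -1.0]]
force: [-1.7, -14.0, 6.6]
finger_gap: 0.0391
grasp_force: 40.0
```

Request:
{"method": "drive_tool", "body": {
  "moves": "36 0.03 0 0 0;36 0 0 0 0;36 0 0 0 0"
}}

```text
time: 35.8
eef_pos: [0.5898, 0.1361, 0.1253]
orientation: [[0.092, 0.996, -0.002], [0.996, -0.092, -0.009], [-0.009, -0.001, -1.0]]
force: [-3.0, -14.2, 7.2]
finger_gap: 0.039
grasp_force: 40.0
```

Request:
{"method": "drive_tool", "body": {
  "moves": "36 0 0 0 0;36 -0.12 0 0 0;36 -0.1 0 -0.1 0;36 0 0 0 0"
}}

```text
time: 36.3
eef_pos: [0.5895, 0.1354, 0.1272]
orientation: [[0.089, 0.996, -0.001], [0.996, -0.089, -0.003], [-0.003, -0.001, -1.0]]
force: [-0.3, -7.4, 0.9]
finger_gap: 0.0392
grasp_force: 40.0
```

Request:
{"method": "drive_tool", "body": {
  "moves": "66 0 0 0 0;66 0 0 0 0;66 0 0 0 0;66 0 0 -0.5 0;66 0 0 -1 0"
}}

```text
time: 36.92
eef_pos: [0.5893, 0.1379, 0.1655]
orientation: [[0.088, 0.996, -0.002], [0.996, -0.088, -0.0], [-0.0, -0.002, -1.0]]
force: [-0.1, -0.1, 0.3]
finger_gap: 0.0661
grasp_force: 0.0
```

Request:
{"method": "drive_tool", "body": {
  "moves": "66 -0.5 0 -1 0;66 -1 0 -1 0;66 -1 0 -0.5 0;66 -1 0 0 0;66 -1 0 0 0"
}}

```text
time: 37.55
eef_pos: [0.5802, 0.0251, 0.229]
orientation: [[0.088, 0.996, 0.002], [0.996, -0.088, 0.0], [0.001, 0.002, -1.0]]
force: [0.5, -0.6, 0.4]
finger_gap: 0.0657
grasp_force: 0.0
```

Request:
{"method": "drive_tool", "body": {
  "moves": "66 -1 -1 0 0;66 -1 -1 0 0;66 -1 -1 0 0;66 -1 -1 0 0;66 0 0 0 0"
}}

```text
time: 38.17
eef_pos: [0.4696, -0.0671, 0.2286]
orientation: [[0.092, 0.996, -0.001], [0.996, -0.092, -0.001], [-0.001, -0.001, -1.0]]
force: [0.3, 0.9, 0.4]
finger_gap: 0.0661
grasp_force: 0.0
```

Run:
```python
from h import *
t=snap('top')['color'];s=snap('side')['color']
a=np.vstack([np.hstack([cv2.resize(i[y:y+75,x:x+100],(400,300),interpolation=cv2.INTER_CUBIC) for i,x,y in((t,190,135),(s,230,85))]),
np.hstack([cv2.resize(i,(400,250)) for i in(t,s)])])
cv2.imwrite('pics/c6.png',np.clip(a[:,:,::-1]*1.4,0,255).astype(np.uint8))
```

```text
(no output)
```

View pics/c6.png

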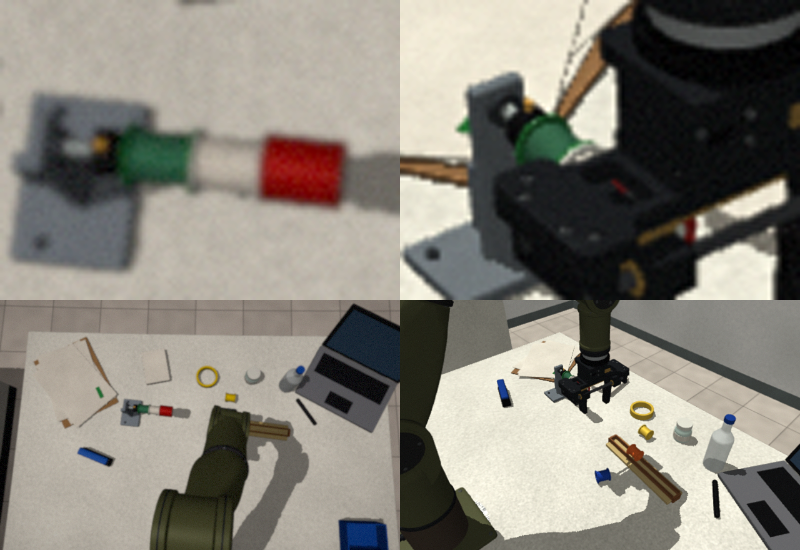

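The top view shows collar, green (155,158), white (227,165) and red cap (302,172) in a row with no gaps. The orange spool is still in its trough and the arm is clear, so I hand in.

```bash
python3 -c "
from plant import manip
print(manip.hand_in())"
```

```text
the job is handed in; nothing more can be done
None
```

I handed in the job at about 38 s; the last top view shows the green spool, white spool and red cap on the rod with no gaps, and the orange spool still in its trough. I pressed the two spools home at about 10 N each and the cap at about 14 N in all, including roughly 4–5 N of shoe friction. The hand-in returned no verdict.

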